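# Hold a flip-mount lens plate in its hinge, ready for the pin

### The arm

A 7-joint arm with a two-finger parallel gripper is mounted at the origin on the work surface. World frame = base frame: x ahead of the robot, y to its left, z up, the work surface at z = 0. Lengths are in m, angles in rad, forces in N, time in s.
With the tool pointing down it reaches from about 0.4 to 0.85 m from the base axis. Payload 6.9 kg.
Tool frame: the origin (TCP) lies between the finger pads; the fingertips stand 25 mm ahead of it and the grasp point (between the pads) lies 6 mm ahead of it; x points along the fingers, z is the direction in which the jaws open and shut, and the axes are right-handed (so a half turn about x gives the same grasp; the last joint's range is limited). The gripper opens to 85 mm and grips with 20 to 120 N. Pads are 22 mm wide; open, the fingers measure 114 mm over their backs; the gripper's body (76 mm by 85 mm) begins 54 mm behind the grasp point. The pads swing forward as they close: fully open they stand 13 mm farther back than shut.
Start: joints at [1.381, 0.507, -0.238, 1.5, 0.126, 1.149, -0.155], TCP at [0.182, -0.598, 0.222] pointing down, gripper open.
Joint ranges: [-3.08, 3.08], [-0.24, 2.05], [-1.43, 1.35], [0, 2.5], [-1.52, 4.66], [0.17, 1.96], [-2.89, 2.89]. Speed limits (rad/s): [2.39, 2.39, 3.14, 3.14, 3.14, 3.14, 3.14].

### API

Orientations are given as a rotation vector (axis times angle).
In Python, from station import r gives the robot as it stands.
- The arm moves only by the tool step_arm, never from a script. Its argument "steps" is a list of rows, each an object with "grip": the finger opening in mm, from 0 to 85.4; "offset": the shift along the tool's x, y, z in mm, a list of three; "delta_rot": the turn, a rotation vector about the tool's x, y, z in degrees, a list of three. In form: [{"grip": grip, "offset": [dx, dy, dz], "delta_rot": [rx, ry, rz]}, ...]. A call has 1 to 8 rows; each row is the pose to reach, as a shift and turn from the pose measured when the call began, along the tool's axes at that moment; what a row does not reach only later rows make up. A row lasts 1/10 s, in which the tool goes at most 50 mm and 8.59 degrees, less where a joint would pass 70% of its speed; a pose out of reach is approached as far as the arm can. A call with a gripper value outside its range is refused whole. The fingers move at their own pace and stop on an object; "newtons" is the grip in N (left out, the last holds). Time passes only in rows, so rows that repeat a pose let the fingers close. It gives the time, the measured TCP pose, the force and the opening at its end, in the units of the state.
- r.observe(): the state, without advancing time (a new reading comes with each control period).
- r.camera(name): name is "side" or "top" or "wrist"; returns the picture (400x640x3 uint8, red, green, blue); there is no depth.
- r.calibration(name): a dict with "vfov" (degrees; the focal length in pixels is half the picture's height over the tangent of half this angle, whatever the lens; pixels are square), "cx", "cy" (the principal point, pixels), "xyz" and "attitude" of the camera in the world. Camera axes: x right, y down, z forward; pixel columns grow to the right and rows downward; lengths in m; the calibration is good to about 2 mm. A picture is of the moment at which its call begins: read the wrist's pose just before it. calibration takes no time and is no camera call; for the wrist camera it gives the pose at the moment of the call.
- r.job_done(): hands the job in, once; it reports no verdict.
The state is a dict: "time": time; "q": joint angles; "dq": joint speeds; "joint_efforts": joint torques, N m; "tcp_pos": TCP position; "orientation": TCP orientation; "ft_force": force on the tool from outside, world axes, zero at the start; "moment": the same for the moment, N m; "opening": finger opening in m.
Only numpy, scipy, OpenCV 4.12 (cv2) and the standard library are available. Lean on these libraries where they do the work, as an engineer would, in place of code of your own. Each camera call takes 0.05 s, during which the arm holds its last target. There are 200 camera calls.

### The job

Two hinged lens plates lie on the optics bench: one is sound, the other has a hinge knuckle and its corner snapped off. First lay the broken plate flat in the shallow grey reject tray and let go of it, then take the sound plate and bring its two knuckles down between the three knuckles of the flip-mount base on the breadboard, so that the pin holes line up with the plate level. Finish while still holding it there lightly, without forcing it, so that a colleague can slide the hinge pin in, and leave everything else where it is.

Things in the scene. Friction and masses are not known exactly. Their poses are not given: they have to be found in the camera images.
- good_plate_cell (a point): SOUND plate, bare aluminium, lying flat: a 40 x 40 mm square lens cell, top 44 mm above the plate's underside, stands on a plate 6 mm thick. Point on the cell's upright axis, 30 mm above the underside: grip two opposite cell faces here. x points to the hinge edge, y along the hinge, z up. Plate: 78 mm wide (y), from 30 mm behind to 41.5 mm ahead (x) of the cell's axis.
- good_bore (a point): Middle of the sound plate's pin-hole axis: 52 mm ahead (+x) of the cell's axis, 8 mm above the underside (22 mm below good_plate_cell). y along the 8 mm pin holes, z up. Its two knuckles are barrels 16 mm in diameter and 16 mm long, centred 16.5 mm to either side of this point along y, standing out beyond the plate's edge.
- good_plate: The sound plate as a whole, about 0.19 kg: origin at its underside on the cell's axis, 30 mm below good_plate_cell; same axes.
- broken_plate_cell (a point): BROKEN plate: like the sound one, same sizes and axes, but its -y knuckle is missing together with the 27 x 33 mm corner of the plate that carried it; only the +y knuckle is left, its end 60 mm ahead of the cell's axis. Point on the cell's upright axis, 30 mm above the plate's underside, x towards the hinge edge.
- broken_plate: The broken plate as a whole, about 0.19 kg: origin at its underside on the cell's axis, 30 mm below broken_plate_cell; same axes.
- reject_tray_in (a point): Shallow open grey plastic reject tray, 170 (x) x 145 (y) x 22 mm outside, walls and floor 4 mm thick, empty, fixed on the table at the right. Point at the centre of its inner floor, 4 mm above the table; x and y along its sides.
- base_bore (a point): Middle of the base's pin-hole axis, 88 mm above the table. y along the hinge, z up, -x the open side towards the robot, where the held plate reaches out in the air. Three fixed knuckles, 16 mm in diameter and 12 mm long, at the middle and 33 mm to either side; between them two gaps 21 mm wide centred 16.5 mm to either side, open from above and from -x, for the plate's knuckles.
- mount_base: Flip-mount base: black block on a 25 mm steel post, fixed on the silver breadboard; origin at the post's foot, 12 mm behind (+x) and 75 mm below base_bore, same axes. The gaps end in a wall 9 mm behind the pin axis and a ledge 9 mm below it, so a plate knuckle (8 mm radius) in line has 1 mm spare behind and below. Block top and knuckle tops: 8 mm above the axis.
- hex_driver: Bystander: a screwdriver-shaped hex driver, 170 mm long, black handle, lying at the right beyond the plates; origin at its underside.
- lens_box: Bystander: a white and clear plastic lens box, 85 x 65 x 30 mm, at the far right; origin at the centre of its underside.
- post_holder: Bystander: a black cylindrical post holder, 32 mm across its foot and 50 mm high, standing loose near the robot-side edge of the breadboard; origin at the centre of its underside.
- mirror_mount: Bystander: a small black mirror mount, 24 x 52 x 60 mm, standing on the table beyond the plates; origin at the centre of its underside.
- steel_post: Bystander: a plain bright steel post, 12.7 mm diameter and 75 mm high, standing on end between the plates and the breadboard; origin at the centre of its underside.
- solvent_bottle: Bystander: a clear bottle with a white cap, 60 mm diameter and 150 mm high, at the left; origin at the centre of its underside.
- lens_tube: Bystander: a short black open lens tube, 31 mm diameter and 30 mm high, standing on end to the right, nearer the robot than the tray; origin at the centre of its underside.
There are look-alikes about, which are no part of the job. Leave any orange or red look-alike of the broken_plate alone.

How it is judged:
On the way:
1. the broken plate lies flat in the reject tray, released (x of broken_plate_cell in the frame of reject_tray_in between -0.06 and 0.06 m and y of broken_plate_cell in the frame of reject_tray_in between -0.05 and 0.05 m and z of broken_plate_cell in the frame of reject_tray_in between 0.024 and 0.036 m and angle between broken_plate_cell's own z axis and vertical below 0.1 rad and contact force between broken_plate and the fingers below 0.1 N and linear speed of broken_plate below 0.02 m/s), for 0.3 s.
At the end, for the whole second after the job is handed in: Broken plate flat on the tray floor, released. Sound plate in the fingers (over 3 N), still, level within 0.1 rad, pin-hole axes within 2 mm across, 4 mm along and 0.06 rad, pressing on the base with under 20 N; broken plate and bystanders undisturbed (all of step 1 and x of good_bore in the frame of base_bore between -0.002 and 0.002 m and z of good_bore in the frame of base_bore between -0.002 and 0.002 m and y of good_bore in the frame of base_bore between -0.004 and 0.004 m and angle between the y axis of good_bore and the y axis of base_bore, either way round below 0.06 rad and angle between good_bore's own z axis and vertical below 0.1 rad and contact force between good_plate and the fingers above 3 N and contact force between good_plate and mount_base below 20 N and linear speed of good_plate below 0.02 m/s); the arm keeps its last pose, push and grip.
It fails at once if a bystander is moved more than 30 mm (distance of any of hex_driver, lens_box, post_holder, mirror_mount, steel_post, solvent_bottle, lens_tube from where it was at the start of the episode above 0.03 m).
It also fails if it takes over 54 s, if anything falls off the work surface, if the arm or the gripper's body presses on something with over 40 N, if the wrist force passes 120 N, or if a joint passes its speed limit or range.

## Working session

There is one attempt and no reset: what is moved stays moved. The work goes in short steps, Python scripts to look and compute and a tool call to move; the robot and the scene stay as the last step left them, time stands still between calls to the robot, and variables do not carry over. Pictures are saved under pics/ and viewed, about 8 in all and at most 12, crops included, and the job is handed in when it is done.

Besides the shell and the picture viewer there is one more tool, called by a JSON object that holds its "name" and its "arguments". step_arm: Moves the arm, as the interface text tells. Its arguments: {"type":"object","properties":{"steps":{"type":"array","items":{"type":"object","properties":{"grip":{"type":"number"},"offset":{"type":"array","items":{"type":"number"}},"delta_rot":{"type":"array","items":{"type":"number"}}}}},"newtons":{"type":"number"}},"required":["steps"]}

```bash
ls; mkdir -p pics; python3 - <<'E'
from station import r
import cv2
for n in("top","side"):
    cv2.imwrite(f"pics/{n}0.png",r.camera(n)[:,:,::-1]); print(n,r.calibration(n))
print(r.calibration("wrist"));print(r.observe())
E
```

```text
pics
top {'vfov': 53.80305676244048, 'cx': 319.31202646997633, 'cy': 198.57263288206013, 'xyz': array([ 0.25207077, -0.05233918,  1.55843938]), 'attitude': array([-2.10168211,  2.13494971, -0.19586449])}
side {'vfov': 52.58185482741564, 'cx': 322.86715093888733, 'cy': 197.65116012029102, 'xyz': array([0.45461479, 0.78787175, 0.95556446]), 'attitude': array([-0.13892756,  2.86253034, -1.16673963])}
{'vfov': 68.81415675386481, 'cx': 316.33562996451633, 'cy': 200.22075633591874, 'xyz': array([ 0.25432227, -0.57542719,  0.37296294]), 'attitude': array([ 2.32084613, -1.7189234 , -0.26394442])}
{'time': 0.1, 'q': array([ 1.38149125,  0.50826323, -0.23753575,  1.50102947,  0.12566394,
        1.14886299, -0.15483306]), 'dq': array([ 0.00065725, -0.00182571,  0.00143733, -0.002967  ,  0.00102098,
        0.0003095 , -0.00031614]), 'joint_efforts': array([-3.94694522e-03, -6.21844125e+01, -2.19454452e+00, -2.50204575e+01,
        1.25041240e-02,  7.75761815e-03, -1.46260987e-06]), 'tcp_pos': array([ 0.18140989, -0.59762053,  0.22121203]), 'orientation': array([ 0.99033675,  1.33564326, -0.98875686]), 'ft_force': array([-0.05467265, -0.64632218, -0.04459791]), 'moment': array([0.03653426, 0.05856397, 0.00094606]), 'opening': 0.08547600097333707}
```

View pics/top0.png

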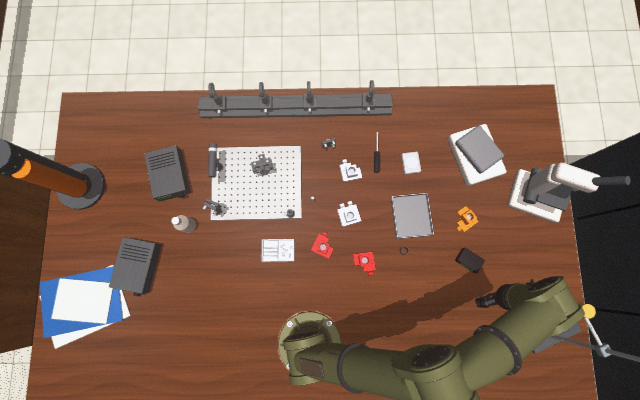

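View pics/side0.png

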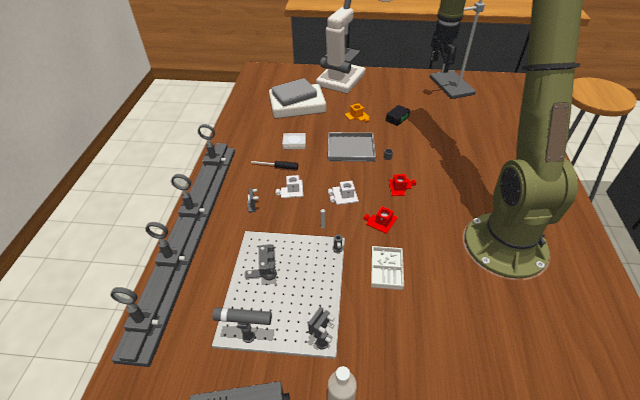

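The two white/aluminium plates are at about (350,171) and (348,214) in the top view, the tray at (412,216) and the base at (263,165). I'll enlarge that area.

```bash
cat > h.py <<'E'
import numpy as np, cv2
from scipy.spatial.transform import Rotation as R
from station import r
def ray(c,u,v):
    f=200/np.tan(np.radians(c["vfov"])/2)
    d=R.from_rotvec(c["attitude"]).apply([(u-c["cx"])/f,(v-c["cy"])/f,1]); return np.array(c["xyz"]),d
def pl(c,u,v,z):
    o,d=ray(c,u,v); return o+d*(z-o[2])/d[2]
def proj(c,p):
    f=200/np.tan(np.radians(c["vfov"])/2)
    q=R.from_rotvec(c["attitude"]).inv().apply(np.array(p)-c["xyz"]); return np.array([c["cx"]+f*q[...,0]/q[...,2],c["cy"]+f*q[...,1]/q[...,2]]).T
E
python3 - <<'E'
from h import *
t=cv2.imread("pics/top0.png"); s=cv2.imread("pics/side0.png")
a=cv2.resize(t[135:245,240:440],(800,440),interpolation=cv2.INTER_CUBIC)
b=cv2.resize(s[165:215,230:430],None,fx=3,fy=3,interpolation=cv2.INTER_CUBIC)
b=cv2.copyMakeBorder(b,0,0,0,200,0)
cv2.imwrite("pics/crop0.png",np.vstack([a,b]))
c=r.calibration("top")
for n,u,v,z in(("A",350,171,.044),("B",348,214,.044),("base",263,165,.088),("tray",412,216,.01),("steel",312,198,.075),("ph",291,213,.05),("mirror",328,144,.06)): print(n,pl(c,u,v,z).round(3))
E
```

```text
A [ 0.654 -0.168  0.044]
B [ 0.482 -0.155  0.044]
base [0.672 0.171 0.088]
tray [ 0.475 -0.411  0.01 ]
steel [ 0.541 -0.017  0.075]
ph [0.488 0.066 0.05 ]
mirror [ 0.762 -0.083  0.06 ]
```

View pics/crop0.png

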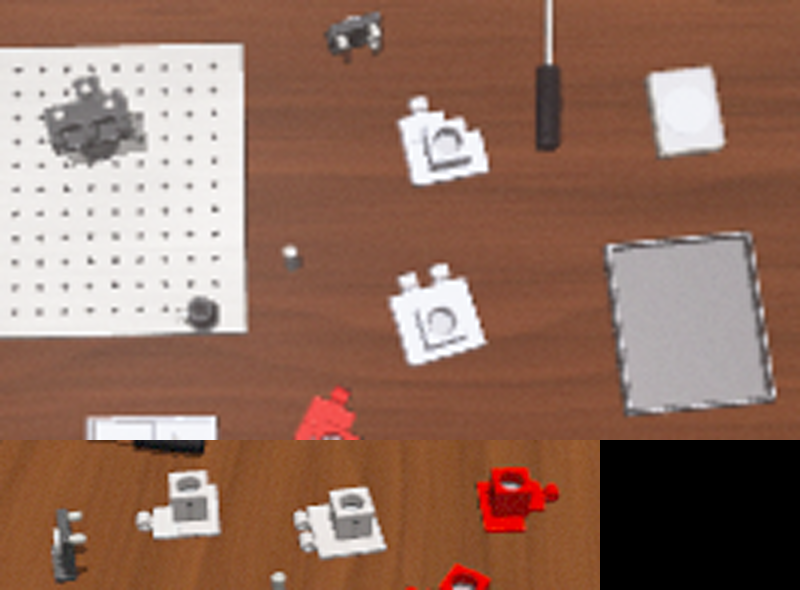

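Broken plate (one knuckle) is the far one, about (0.654,-0.168); the sound one (two knuckles) is about (0.482,-0.155). Both hinges face roughly +x. I'll move to a viewpoint near the broken plate.

```bash
cat >> h.py <<'E'
def Rt(phi):
    x=np.array([0,0,-1.]);z=np.array([np.cos(phi),np.sin(phi),0]); return R.from_matrix(np.c_[x,np.cross(z,x),z])
def go(p,phideg=None,half=True):
    s=r.observe(); Rc=R.from_rotvec(s["orientation"]); z=Rc.apply([0,0,1]); cur=np.degrees(np.arctan2(z[1],z[0]))
    if phideg is None: phideg=cur
    d=(phideg-cur+180)%360-180
    if half: d=(d+90)%180-90
    T=Rt(np.radians(cur+d))
    print("t",s["time"],"tcp",s["tcp_pos"].round(4),"phi",cur.round(2),"xdown",Rc.apply([1,0,0]).round(3),"F",s["ft_force"].round(1),"open",round(s["opening"],4),"q",s["q"].round(2))
    print(" offset",(Rc.inv().apply(np.array(p)-s["tcp_pos"])*1000).round(1)," rot",np.degrees((Rc.inv()*T).as_rotvec()).round(1), "phi->",round(cur+d,1))
E
python3 - <<'E'
from h import *
s=r.observe(); Rc=R.from_rotvec(s["orientation"]); c=r.calibration("wrist"); Q=Rc.inv()*R.from_rotvec(c["attitude"])
print("cam in tool",Rc.inv().apply(c["xyz"]-s["tcp_pos"]).round(4)); print(Q.as_matrix().round(3))
go([.57,-.16,.25],None)
E
```

```text
cam in tool [-0.1517  0.0762 -0.0003]
[[ 0.    -0.298  0.955]
 [ 0.001 -0.955 -0.298]
 [ 1.     0.001  0.   ]]
t 0.1 tcp [ 0.1814 -0.5976  0.2212] phi -73.11 xdown [-0.     0.002 -1.   ] F [-0.1 -0.6 -0. ] open 0.0855 q [ 1.38  0.51 -0.24  1.5   0.13  1.15 -0.15]
 offset [ -28.3  499.  -305.9]  rot [-0.  -0.1 -0. ] phi-> -73.1
```

{"name": "step_arm", "arguments": {"steps": [{"grip": 85, "offset": [-28, 499, -306], "delta_rot": [0, 0, 0]}, {"grip": 85, "offset": [-28, 499, -306], "delta_rot": [0, 0, 0]}, {"grip": 85, "offset": [-28, 499, -306], "delta_rot": [0, 0, 0]}, {"grip": 85, "offset": [-28, 499, -306], "delta_rot": [0, 0, 0]}, {"grip": 85, "offset": [-28, 499, -306], "delta_rot": [0, 0, 0]}, {"grip": 85, "offset": [-28, 499, -306], "delta_rot": [0, 0, 0]}, {"grip": 85, "offset": [-28, 499, -306], "delta_rot": [0, 0, 0]}, {"grip": 85, "offset": [-28, 499, -306], "delta_rot": [0, 0, 0]}]}}

```text
time: 0.9
tcp_pos: [0.4474, -0.2973, 0.2408]
orientation: [0.99, 1.336, -0.989]
ft_force: [1.2, 0.1, -0.6]
opening: 0.0852
```

```bash
python3 - <<'E'
from h import *
go([.57,-.16,.25])
E
```

```text
t 0.9 tcp [ 0.4474 -0.2973  0.2408] phi -73.12 xdown [-0.001  0.002 -1.   ] F [ 1.2  0.1 -0.6] open 0.0852 q [ 0.78  0.36 -0.33  1.7   0.13  1.1  -0.87]
 offset [ -9.1 157.2 -95.8]  rot [ 0.  -0.1  0. ] phi-> -73.1
```

{"name": "step_arm", "arguments": {"steps": [{"grip": 85, "offset": [-9, 157, -96], "delta_rot": [0, 0, 0]}, {"grip": 85, "offset": [-9, 157, -96], "delta_rot": [0, 0, 0]}, {"grip": 85, "offset": [-9, 157, -96], "delta_rot": [0, 0, 0]}, {"grip": 85, "offset": [-9, 157, -96], "delta_rot": [0, 0, 0]}, {"grip": 85, "offset": [-9, 157, -96], "delta_rot": [0, 0, 0]}, {"grip": 85, "offset": [-9, 157, -96], "delta_rot": [0, 0, 0]}]}}

```text
time: 1.5
tcp_pos: [0.5698, -0.1591, 0.2493]
orientation: [0.988, 1.338, -0.988]
ft_force: [-0.5, -0.8, -0.2]
opening: 0.0852
```

```bash
python3 - <<'E'
from h import *
c=r.calibration("wrist");im=r.camera("wrist")[:,:,::-1].copy();cv2.imwrite("pics/w1.png",im);np.save("w1.npy",c,allow_pickle=True)
go([.57,-.16,.25])
print(proj(c,[[.654,-.168,.044],[.482,-.155,.044]]))
t=cv2.imread("pics/top0.png");hsv=cv2.cvtColor(t,cv2.COLOR_BGR2HSV)
m=((hsv[:,:,1]<60)&(hsv[:,:,2]>90)).astype(np.uint8)
ct=r.calibration("top")
for roi,z in(((385,185,55,60),.022),):
    x,y,w,h=roi;cs,_=cv2.findContours(m[y:y+h,x:x+w].copy(),cv2.RETR_EXTERNAL,cv2.CHAIN_APPROX_NONE)
    k=max(cs,key=cv2.contourArea); b=cv2.boxPoints(cv2.minAreaRect(k))+[x,y]
    P=np.array([pl(ct,*q,z) for q in b]);print(P.round(3),P.mean(0).round(4),np.linalg.norm(P-np.roll(P,1,0),axis=1).round(3))
E
```

```text
t 1.55 tcp [ 0.5691 -0.1605  0.2494] phi -73.13 xdown [-0.002  0.001 -1.   ] F [ 0.1  0.  -0.9] open 0.0849 q [ 0.47  0.45 -0.37  1.54  0.17  1.18 -1.2 ]
 offset [-0.6  1.  -0.2]  rot [ 0.  -0.1  0.1] phi-> -73.1
[[345.51828159 107.42427121]
 [294.63380966 234.18235377]]
[[ 0.554 -0.327  0.022]
 [ 0.571 -0.477  0.022]
 [ 0.398 -0.487  0.022]
 [ 0.382 -0.34   0.022]] [ 0.4763 -0.4078  0.022 ] [0.173 0.151 0.173 0.148]
```

View pics/w1.png

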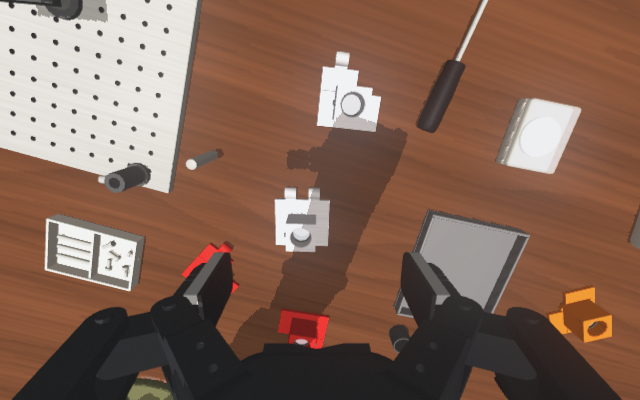

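The wrist view shows the broken plate with its cell hole at (351,104) and rear plate corners about (319,127) and (377,131). The sound plate's hole is at (301,234), rear corners about (276,250) and (327,250). The tray is at (465,265).

```bash
python3 - <<'E'
from h import *
c=np.load("w1.npy",allow_pickle=True).item()
for n,h,a,b in(("broken",(351,104),(319,127),(377,131)),("sound",(301,234),(276,250),(327,250))):
    A=pl(c,*a,.006);B=pl(c,*b,.006);d=A-B;print(n,pl(c,*h,.044).round(4),A.round(3),B.round(3),"y-axis deg",np.degrees(np.arctan2(d[1],d[0])).round(1),np.linalg.norm(d).round(3))
t=cv2.imread("pics/w1.png");hsv=cv2.cvtColor(t,cv2.COLOR_BGR2HSV)
m=((hsv[:,:,1]<60)&(hsv[:,:,2]>120)).astype(np.uint8)
cs,_=cv2.findContours(m,cv2.RETR_EXTERNAL,cv2.CHAIN_APPROX_NONE)
for k in cs:
    if cv2.contourArea(k)>300:
        q=cv2.approxPolyDP(k,3,True)[:,0];x,y=k[:,0].mean(0)
        if 260<x<400 and y<260: print([tuple(int(i) for i in p)+tuple(pl(c,*p,.006)[:2].round(3).tolist()) for p in q])
E
```

```text
broken [ 0.6595 -0.1729  0.044 ] [ 0.622 -0.146  0.006] [ 0.639 -0.221  0.006] y-axis deg 103.2 0.077
sound [ 0.4847 -0.163   0.044 ] [ 0.432 -0.137  0.006] [ 0.454 -0.21   0.006] y-axis deg 107.1 0.076
[(285, 187, 0.53, -0.125), (285, 197, 0.516, -0.128), (274, 200, 0.507, -0.115), (275, 244, 0.441, -0.133), (284, 244, 0.445, -0.146), (286, 251, 0.435, -0.152), (315, 251, 0.447, -0.194), (316, 245, 0.457, -0.192), (327, 245, 0.462, -0.208), (329, 200, 0.53, -0.189), (320, 200, 0.526, -0.177), (319, 189, 0.541, -0.171), (315, 188, 0.541, -0.165), (308, 189, 0.537, -0.156), (307, 199, 0.522, -0.159), (296, 199, 0.518, -0.144), (295, 188, 0.533, -0.138)]
[(337, 51, 0.714, -0.14), (335, 65, 0.699, -0.143), (322, 67, 0.692, -0.128), (317, 125, 0.623, -0.143), (375, 131, 0.639, -0.218), (380, 96, 0.681, -0.209), (372, 95, 0.679, -0.199), (371, 87, 0.688, -0.194), (356, 85, 0.685, -0.175), (358, 70, 0.702, -0.172), (347, 68, 0.7, -0.158), (349, 53, 0.717, -0.155)]
```

```bash
python3 - <<'E'
from h import *
go([.6597,-.175,.11],102.7)
go([.6597,-.175,.036],102.7)
E
```

```text
t 1.55 tcp [ 0.5691 -0.1605  0.2494] phi -73.13 xdown [-0.002  0.001 -1.   ] F [ 0.1  0.  -0.9] open 0.0849 q [ 0.47  0.45 -0.37  1.54  0.17  1.18 -1.2 ]
 offset [139.2  82.7  40.4]  rot [ 4.2 -0.1  0.1] phi-> -77.3
t 1.55 tcp [ 0.5691 -0.1605  0.2494] phi -73.13 xdown [-0.002  0.001 -1.   ] F [ 0.1  0.  -0.9] open 0.0849 q [ 0.47  0.45 -0.37  1.54  0.17  1.18 -1.2 ]
 offset [213.2  82.9  40.5]  rot [ 4.2 -0.1  0.1] phi-> -77.3
```

{"name": "step_arm", "arguments": {"steps": [{"grip": 65, "offset": [139, 83, 40], "delta_rot": [4.2, 0, 0]}, {"grip": 65, "offset": [139, 83, 40], "delta_rot": [4.2, 0, 0]}, {"grip": 65, "offset": [139, 83, 40], "delta_rot": [4.2, 0, 0]}, {"grip": 65, "offset": [139, 83, 40], "delta_rot": [4.2, 0, 0]}, {"grip": 65, "offset": [139, 83, 40], "delta_rot": [4.2, 0, 0]}, {"grip": 65, "offset": [180, 83, 40], "delta_rot": [4.2, 0, 0]}, {"grip": 65, "offset": [213, 83, 40], "delta_rot": [4.2, 0, 0]}, {"grip": 65, "offset": [213, 83, 40], "delta_rot": [4.2, 0, 0]}]}}

```text
time: 2.35
tcp_pos: [0.6564, -0.1751, 0.0345]
orientation: [1.044, 1.313, -1.05]
ft_force: [0.2, 0.2, -0.3]
opening: 0.0648
```

{"name": "step_arm", "arguments": {"newtons": 50, "steps": [{"grip": 30, "offset": [0, 0, 0], "delta_rot": [0, 0, 0]}, {"grip": 30, "offset": [0, 0, 0], "delta_rot": [0, 0, 0]}, {"grip": 30, "offset": [0, 0, 0], "delta_rot": [0, 0, 0]}, {"grip": 30, "offset": [0, 0, 0], "delta_rot": [0, 0, 0]}, {"grip": 30, "offset": [0, 0, 0], "delta_rot": [0, 0, 0]}]}}

```text
time: 2.85
tcp_pos: [0.6569, -0.1752, 0.0355]
orientation: [1.044, 1.311, -1.049]
ft_force: [0.4, 0.2, -0.1]
opening: 0.0298
```

```bash
python3 - <<'E'
from h import *
go([.466,-.409,.11],94)
E
```

```text
t 2.85 tcp [ 0.6569 -0.1752  0.0355] phi -77.39 xdown [-0.007  0.001 -1.   ] F [ 0.4  0.2 -0.1] open 0.0298 q [ 0.39  0.78 -0.29  1.54  0.26  0.87 -1.35]
 offset [ -73.5 -237.7  186.3]  rot [ 8.6 -0.1  0.4] phi-> -86.0
```

The fingers closed to 30 mm, so they missed the 40 mm cell. I'll look.

```bash
python3 - <<'E'
from h import *
im=r.camera("wrist")[:,:,::-1].copy();cv2.imwrite("pics/w2.png",im)
im=r.camera("side")[:,:,::-1];
E
```

```text
(no output)
```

View pics/w2.png

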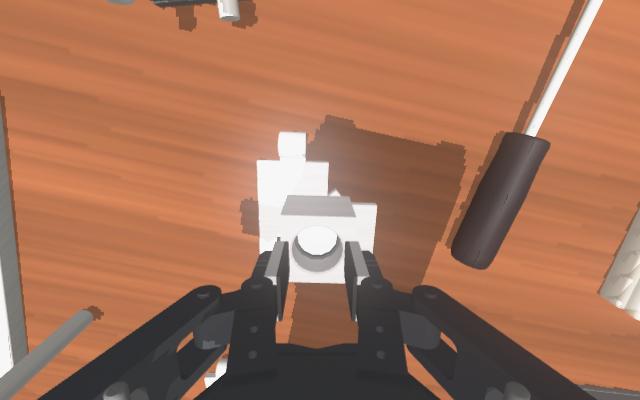

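```bash
python3 - <<'E'
from h import *
c=r.calibration("wrist");s=r.observe();p=s["tcp_pos"];print(p)
print("tcp axis at .044",proj(c,[p[0],p[1],.044]),"hole->",pl(c,318,240,.044).round(4),pl(c,318,240,.006).round(4))
print("rear", [pl(c,*q,.006).round(4).tolist() for q in((275,283),(374,283),(258,162),(260,250))], "cell front bottom",pl(c,281,215,.006),pl(c,355,215,.006),"top",pl(c,287,197,.044),pl(c,350,197,.044),pl(c,281,215,.044),pl(c,355,215,.044))
E
```

```text
[ 0.65655877 -0.17515427  0.03485129]
tcp axis at .044 [316.76847024 256.066918  ] hole-> [ 0.6661 -0.1737  0.044 ] [ 0.6484 -0.1778  0.006 ]
rear [[0.6089, -0.1553, 0.006], [0.6245, -0.224, 0.006], [0.6921, -0.1296, 0.006], [0.6323, -0.1407, 0.006]] cell front bottom [ 0.66067044 -0.15002508  0.006     ] [ 0.6713926 -0.1975215  0.006    ] top [ 0.68601879 -0.15299186  0.044     ] [ 0.69307256 -0.18427034  0.044     ] [ 0.6757249  -0.15180121  0.044     ] [ 0.68418447 -0.18927492  0.044     ]
```

{"name": "step_arm", "arguments": {"newtons": 50, "steps": [{"grip": 20, "offset": [0, 0, 0], "delta_rot": [0, 0, 0]}, {"grip": 20, "offset": [0, 0, 0], "delta_rot": [0, 0, 0]}, {"grip": 20, "offset": [-30, 0, 0], "delta_rot": [0, 0, 0]}, {"grip": 20, "offset": [-30, 0, 0], "delta_rot": [0, 0, 0]}]}}

```text
time: 3.35
tcp_pos: [0.6589, -0.1752, 0.0681]
orientation: [1.045, 1.308, -1.047]
ft_force: [0.3, 0.1, 0.9]
opening: 0.0201
```

```bash
python3 - <<'E'
from h import *
im=r.camera("wrist")[:,:,::-1].copy();s=r.observe();print(s["opening"],s["ft_force"],s["tcp_pos"])
sd=r.camera("side")[:,:,::-1];c=r.calibration("side");u,v=proj(c,s["tcp_pos"]).astype(int);print(u,v)
a=cv2.resize(im[100:400,200:440],(400,500));b=cv2.resize(sd[v-50:v+50,u-40:u+40],(400,500))
cv2.imwrite("pics/w3.png",np.hstack([a,b]))
E
```

```text
0.019762457001230044 [-0.15687274  0.40418092 -0.83763443] [ 0.65811296 -0.17515455  0.0666239 ]
293 174
```

View pics/w3.png

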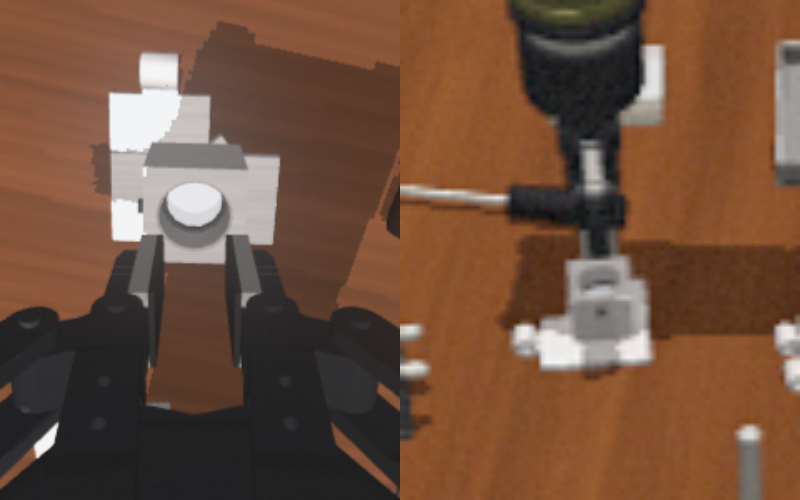

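```bash
cat > ov.py <<'E'
from h import *
def cellpts(p,yaw):
    c,s=np.cos(np.radians(yaw)),np.sin(np.radians(yaw))
    L=np.array([[x,y,z] for z in(.006,.044) for x,y in((-.02,-.02),(.02,-.02),(.02,.02),(-.02,.02))])
    return L@np.array([[c,s,0],[-s,c,0],[0,0,1]])+[p[0],p[1],0]
def tips(s):
    Rc=R.from_rotvec(s["orientation"]);o=s["opening"]/2
    return Rc.apply([[.025,y,z] for z in(-o,o) for y in(-.011,.011)])+s["tcp_pos"]
def draw(im,c,P,col,off,sc):
    for k in range(0,len(P),4):
        q=np.int32(np.round((proj(c,P[k:k+4])-off)*sc)); 
        cv2.polylines(im,[q],True,col,1)
E
python3 - <<'E'
from ov import *
s=r.observe();out=[]
for n in("wrist","side"):
    c=r.calibration(n);im=r.camera(n)[:,:,::-1]
    x0,y0,w,h=(240,150,140,140) if n=="wrist" else (263,144,70,70)
    sc=400/w;a=cv2.resize(im[y0:y0+h,x0:x0+w],(400,400),interpolation=cv2.INTER_CUBIC).copy()
    draw(a,c,cellpts((.6605,-.175),12.7),(0,200,0),np.array([x0,y0]),sc)
    t=tips(s);draw(a,c,t[[0,1,3,2]],(0,0,255),np.array([x0,y0]),sc)
    q=(proj(c,s["tcp_pos"])-[x0,y0])*sc;cv2.circle(a,tuple(int(v) for v in q),4,(255,0,0),-1);out.append(a)
cv2.imwrite("pics/d1.png",np.hstack(out))
E
```

```text
(no output)
```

View pics/d1.png

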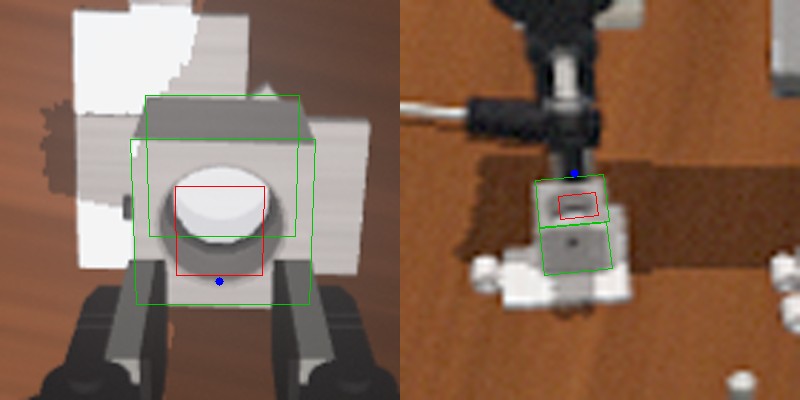

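The cell estimate (green) fits both views, but the real fingertips sit well behind the predicted tip rectangle (red), about at TCP height. So at TCP z=0.035 the fingers closed above the cell. I'll measure the tip offset.

```bash
python3 - <<'E'
from h import *
s=r.observe();Rc=R.from_rotvec(s["orientation"]);p=s["tcp_pos"];c=r.calibration("wrist")
for u,v in((297,241.7),(336.3,241.7)):
    o,d=ray(c,u,v);o=Rc.inv().apply(o-p);d=Rc.inv().apply(d)
    print("ray o",o.round(4),"d",d.round(3))
    for lab,k in(("z=10mm",(np.sign(d[2])*.010-o[2])/d[2]),("y=11",(.011-o[1])/d[1]),("y=-11",(-.011-o[1])/d[1])): print(lab,(o+k*d).round(4))
c=r.calibration("side");o,d=ray(c,293.6,175)
for dy in(0,.012,.02): k=(p[1]+dy-o[1])/d[1];print("side",dy,(o+k*d).round(4),p.round(4))
E
```

```text
ray o [-0.1517  0.0762 -0.0003] d [ 0.912 -0.433 -0.066]
z=10mm [-0.0179  0.0127 -0.01  ]
y=11 [-0.0144  0.011  -0.0103]
y=-11 [ 0.0319 -0.011  -0.0136]
ray o [-0.1517  0.0762 -0.0003] d [ 0.912 -0.433  0.069]
z=10mm [-0.0144  0.011   0.01  ]
y=11 [-0.0144  0.011   0.01  ]
y=-11 [ 0.0319 -0.011   0.0135]
side 0 [ 0.6573 -0.1751  0.0625] [ 0.6562 -0.1751  0.0641]
side 0.012 [ 0.6548 -0.1631  0.0737] [ 0.6562 -0.1751  0.0641]
side 0.02 [ 0.6531 -0.1551  0.0811] [ 0.6562 -0.1751  0.0641]
```

The fingertips are about 15 mm behind the reported TCP, where the text says 25 mm ahead. Both views agree, so grasp heights need about 40 mm less. I'll reopen, go down in stages and check force.

```bash
python3 - <<'E'
from h import *
go([.6605,-.175,-.003],102.7)
E
```

```text
t 3.55 tcp [ 0.6562 -0.1751  0.0641] phi -77.38 xdown [-0.009  0.002 -1.   ] F [-0.1 -0.2 -0.8] open 0.0203 q [ 0.39  0.74 -0.3   1.52  0.25  0.92 -1.34]
 offset [67.1  4.7  1.1]  rot [-0.1 -0.2  0.5] phi-> -77.3
```

{"name": "step_arm", "arguments": {"steps": [{"grip": 68, "offset": [0, 4.5, 1], "delta_rot": [0, 0, 0.5]}, {"grip": 68, "offset": [0, 4.5, 1], "delta_rot": [0, 0, 0.5]}, {"grip": 68, "offset": [0, 4.5, 1], "delta_rot": [0, 0, 0.5]}, {"grip": 68, "offset": [0, 4.5, 1], "delta_rot": [0, 0, 0.5]}, {"grip": 68, "offset": [25, 4.5, 1], "delta_rot": [0, 0, 0.5]}, {"grip": 68, "offset": [45, 4.5, 1], "delta_rot": [0, 0, 0.5]}, {"grip": 68, "offset": [67, 4.5, 1], "delta_rot": [0, 0, 0.5]}, {"grip": 68, "offset": [67, 4.5, 1], "delta_rot": [0, 0, 0.5]}]}}

```text
time: 4.35
tcp_pos: [0.6579, -0.1745, -0.006]
orientation: [1.047, 1.313, -1.046]
ft_force: [0.5, 0.3, 1.5]
opening: 0.068
```

{"name": "step_arm", "arguments": {"newtons": 50, "steps": [{"grip": 25, "offset": [0, 0, 0], "delta_rot": [0, 0, 0]}, {"grip": 25, "offset": [0, 0, 0], "delta_rot": [0, 0, 0]}, {"grip": 25, "offset": [0, 0, 0], "delta_rot": [0, 0, 0]}, {"grip": 25, "offset": [0, 0, 0], "delta_rot": [0, 0, 0]}, {"grip": 25, "offset": [0, 0, 0], "delta_rot": [0, 0, 0]}]}}

```text
time: 4.85
tcp_pos: [0.6589, -0.1748, -0.0044]
orientation: [1.047, 1.31, -1.045]
ft_force: [-0.6, 0.3, 6.6]
opening: 0.0395
```

```bash
python3 - <<'E'
from h import *
cv2.imwrite("pics/w4.png",r.camera("wrist")[:,:,::-1])
go([.4665,-.4085,.07],94)
E
```

```text
t 4.9 tcp [ 0.6589 -0.1749 -0.0044] phi -77.38 xdown [-0.003  0.004 -1.   ] F [-0.7 -0.1  5.6] open 0.0397 q [ 0.38  0.82 -0.28  1.57  0.28  0.79 -1.36]
 offset [ -74.7 -238.9  185.6]  rot [ 8.6 -0.2  0.2] phi-> -86.0
```

{"name": "step_arm", "arguments": {"steps": [{"grip": 25, "offset": [-40, 0, 0], "delta_rot": [0, 0, 0]}, {"grip": 25, "offset": [-75, 0, 0], "delta_rot": [0, 0, 0]}, {"grip": 25, "offset": [-75, -60, 46], "delta_rot": [4, 0, 0]}, {"grip": 25, "offset": [-75, -100, 78], "delta_rot": [8.6, 0, 0]}, {"grip": 25, "offset": [-75, -139, 108], "delta_rot": [8.6, 0, 0]}, {"grip": 25, "offset": [-75, -179, 139], "delta_rot": [8.6, 0, 0]}, {"grip": 25, "offset": [-75, -219, 170], "delta_rot": [8.6, 0, 0]}, {"grip": 25, "offset": [-75, -239, 186], "delta_rot": [8.6, 0, 0]}]}}

```text
time: 5.7
tcp_pos: [0.4668, -0.4078, 0.0706]
orientation: [1.159, 1.247, -1.157]
ft_force: [0.2, 0.3, -1.1]
opening: 0.0397
```

```bash
python3 - <<'E'
from h import *
go([.4655,-.4085,.0],94)
c=r.calibration("wrist");im=r.camera("wrist")[:,:,::-1].copy();cv2.imwrite("pics/w5.png",im)
E
```

```text
t 5.7 tcp [ 0.4668 -0.4078  0.0706] phi -85.97 xdown [-0.003  0.004 -1.   ] F [ 0.2  0.3 -1.1] open 0.0397 q [ 0.85  0.66 -0.29  1.7   0.24  0.83 -1.04]
 offset [70.6 -1.2  0.8]  rot [ 0.  -0.2  0.2] phi-> -86.0
```

View pics/w5.png

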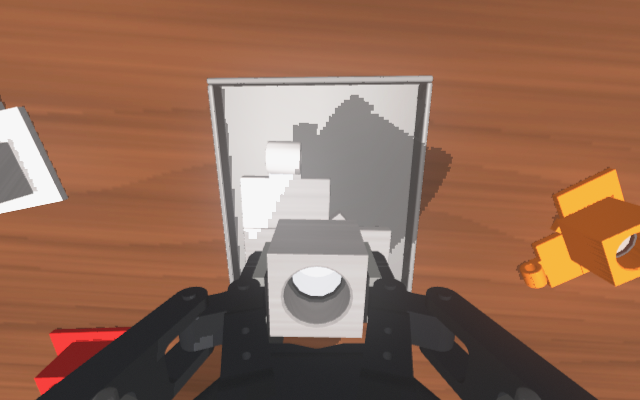

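The broken plate is held level and centred over the tray. Lowering and releasing now.

{"name": "step_arm", "arguments": {"steps": [{"grip": 25, "offset": [35, -1, 1], "delta_rot": [0, 0, 0]}, {"grip": 25, "offset": [60, -1, 1], "delta_rot": [0, 0, 0]}, {"grip": 25, "offset": [66, -1, 1], "delta_rot": [0, 0, 0]}, {"grip": 25, "offset": [70, -1, 1], "delta_rot": [0, 0, 0]}, {"grip": 25, "offset": [70, -1, 1], "delta_rot": [0, 0, 0]}]}}

```text
time: 6.25
tcp_pos: [0.4572, -0.4188, 0.0008]
orientation: [1.159, 1.242, -1.172]
ft_force: [0.3, 0.6, -1.4]
opening: 0.0403
```

{"name": "step_arm", "arguments": {"steps": [{"grip": 60, "offset": [0, 0, 0], "delta_rot": [0, 0, 0]}, {"grip": 60, "offset": [0, 0, 0], "delta_rot": [0, 0, 0]}, {"grip": 60, "offset": [0, 0, 0], "delta_rot": [0, 0, 0]}, {"grip": 60, "offset": [-40, 0, 0], "delta_rot": [0, 0, 0]}, {"grip": 60, "offset": [-80, 0, 0], "delta_rot": [0, 0, 0]}, {"grip": 60, "offset": [-120, 0, 0], "delta_rot": [0, 0, 0]}]}}

```text
time: 6.85
tcp_pos: [0.4583, -0.4184, 0.1225]
orientation: [1.159, 1.242, -1.172]
ft_force: [0.6, -0.9, 0.5]
opening: 0.06
```

```bash
python3 - <<'E'
from ov import *
c=r.calibration("wrist");im=r.camera("wrist")[:,:,::-1].copy();cv2.imwrite("pics/w6.png",im)
t=r.camera("side")[:,:,::-1];cv2.imwrite("pics/s6.png",t)
go([.4,-.11,.2],105.5)
E
```

```text
t 6.95 tcp [ 0.4614 -0.4205  0.1272] phi -86.57 xdown [-0.001 -0.009 -1.   ] F [-0.2 -0.8  0.5] open 0.0598 q [ 0.88  0.59 -0.3   1.64  0.22  0.94 -1.01]
 offset [ -75.6  -42.8 -313. ]  rot [-12.1   0.5   0.1] phi-> -74.5
```

```bash
python3 - <<'E'
from h import *
go([.475,-.165,.19],105.5)
E
```

```text
t 6.95 tcp [ 0.4614 -0.4205  0.1272] phi -86.57 xdown [-0.001 -0.009 -1.   ] F [-0.2 -0.8  0.5] open 0.0598 q [ 0.88  0.59 -0.3   1.64  0.22  0.94 -1.01]
 offset [ -65.2   28.8 -253.7]  rot [-12.1   0.5   0.1] phi-> -74.5
```

{"name": "step_arm", "arguments": {"steps": [{"grip": 68, "offset": [-65, 29, -254], "delta_rot": [-12, 0.5, 0]}, {"grip": 68, "offset": [-65, 29, -254], "delta_rot": [-12, 0.5, 0]}, {"grip": 68, "offset": [-65, 29, -254], "delta_rot": [-12, 0.5, 0]}, {"grip": 68, "offset": [-65, 29, -254], "delta_rot": [-12, 0.5, 0]}, {"grip": 68, "offset": [-65, 29, -254], "delta_rot": [-12, 0.5, 0]}, {"grip": 68, "offset": [-65, 29, -254], "delta_rot": [-12, 0.5, 0]}, {"grip": 68, "offset": [-65, 29, -254], "delta_rot": [-12, 0.5, 0]}, {"grip": 68, "offset": [-65, 29, -254], "delta_rot": [-12, 0.5, 0]}]}}

```text
time: 7.75
tcp_pos: [0.4749, -0.1659, 0.1896]
orientation: [1.007, 1.325, -1.011]
ft_force: [-0.6, 0.7, -0.8]
opening: 0.068
```

```bash
cat >> ov.py <<'E'
def plate(p,yaw,z0=0):
    c,s=np.cos(np.radians(yaw)),np.sin(np.radians(yaw))
    L=np.array([[-.03,-.039,.006],[.0415,-.039,.006],[.0415,.039,.006],[-.03,.039,.006],[-.02,-.02,.044],[.02,-.02,.044],[.02,.02,.044],[-.02,.02,.044]])
    return L@np.array([[c,s,0],[-s,c,0],[0,0,1]])+[p[0],p[1],z0]
E
python3 - <<'E'
from ov import *
go([.48,-.163,.1],105.5)
c=r.calibration("wrist");im=r.camera("wrist")[:,:,::-1].copy();cv2.imwrite("pics/w7.png",im);np.save("w7.npy",c,allow_pickle=True)
uv=proj(c,[.48,-.163,.02]);print(uv)
x0,y0=int(uv[0])-80,max(0,int(uv[1])-110)
a=cv2.resize(im[y0:y0+160,x0:x0+160],(480,480),interpolation=cv2.INTER_CUBIC)
draw(a,c,plate((.481,-.163),15.5),(0,200,0),np.array([x0,y0]),3)
s=cv2.imread("pics/w6.png");
b=cv2.resize(s[40:400,150:490],(320,339)); b=np.vstack([b,np.zeros((141,320,3),np.uint8)])
cv2.imwrite("pics/d2.png",np.hstack([a,b]));print(x0,y0)
E
```

```text
t 7.75 tcp [ 0.4749 -0.1659  0.1896] phi -74.61 xdown [-0.002 -0.002 -1.   ] F [-0.6  0.7 -0.8] open 0.068 q [ 0.59  0.37 -0.42  1.86  0.18  0.95 -1.22]
 offset [89.6  5.9 -1.5]  rot [-0.1  0.   0.2] phi-> -74.5
[315.20557852 174.62380735]
235 64
```

View pics/d2.png

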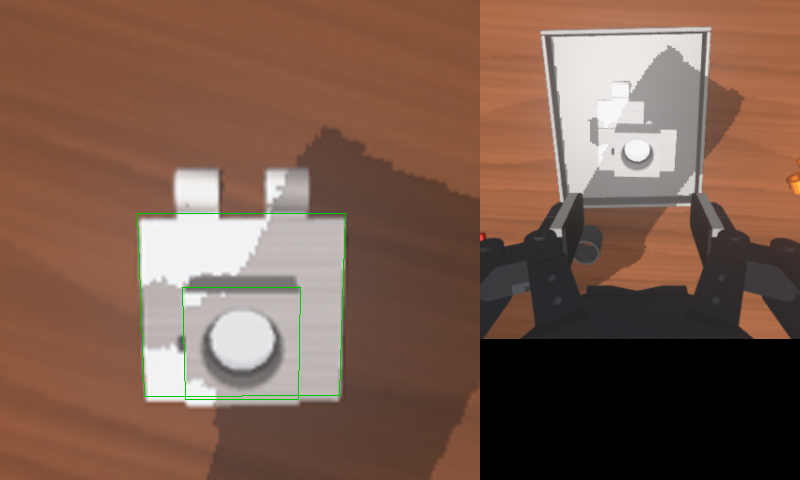

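The broken plate lies flat inside the tray (right). The sound plate sits about 2 mm behind the drawn estimate, so its cell is about (0.479,-0.1635) at yaw 15.5°.

```bash
python3 - <<'E'
from ov import *
go([.479,-.1635,.05],105.5)
go([.479,-.1635,-.001],105.5)
# base close crop from top
t=cv2.imread("pics/top0.png");print(proj(r.calibration("top"),[[.672,.171,.088]]))
E
```

```text
t 7.8 tcp [ 0.4747 -0.1665  0.1893] phi -74.69 xdown [-0.003 -0.001 -1.   ] F [ 0.6  0.1 -0.6] open 0.0681 q [ 0.59  0.37 -0.42  1.86  0.18  0.95 -1.22]
 offset [139.3   5.4  -1.8]  rot [-0.2  0.   0.2] phi-> -74.5
t 7.8 tcp [ 0.4747 -0.1665  0.1893] phi -74.69 xdown [-0.003 -0.001 -1.   ] F [ 0.6  0.1 -0.6] open 0.0681 q [ 0.59  0.37 -0.42  1.86  0.18  0.95 -1.22]
 offset [190.3   5.6  -1.9]  rot [-0.2  0.   0.2] phi-> -74.5
[[262.94206225 164.98587632]]
```

{"name": "step_arm", "arguments": {"steps": [{"grip": 68, "offset": [50, 5.5, -2], "delta_rot": [0, 0, 0]}, {"grip": 68, "offset": [100, 5.5, -2], "delta_rot": [0, 0, 0]}, {"grip": 68, "offset": [140, 5.5, -2], "delta_rot": [0, 0, 0]}, {"grip": 68, "offset": [165, 5.5, -2], "delta_rot": [0, 0, 0]}, {"grip": 68, "offset": [180, 5.5, -2], "delta_rot": [0, 0, 0]}, {"grip": 68, "offset": [190, 5.5, -2], "delta_rot": [0, 0, 0]}, {"grip": 68, "offset": [190, 5.5, -2], "delta_rot": [0, 0, 0]}]}}

```text
time: 8.5
tcp_pos: [0.4778, -0.1645, -0.0023]
orientation: [1.009, 1.327, -1.016]
ft_force: [-0.3, 0.7, 0.5]
opening: 0.0681
```

```bash
python3 - <<'E'
from ov import *
go([.479,-.1635,-.001],105.5)
E
```

```text
t 8.5 tcp [ 0.4778 -0.1645 -0.0023] phi -74.8 xdown [-0.006 -0.001 -1.   ] F [-0.3  0.7  0.5] open 0.0681 q [ 0.47  0.64 -0.29  2.06  0.37  0.49 -1.39]
 offset [-1.3  1.4 -0.6]  rot [-0.3 -0.   0.3] phi-> -74.5
```

{"name": "step_arm", "arguments": {"newtons": 60, "steps": [{"grip": 25, "offset": [-1, 1, -0.5], "delta_rot": [-0.3, 0, 0.3]}, {"grip": 25, "offset": [-1, 1, -0.5], "delta_rot": [-0.3, 0, 0.3]}, {"grip": 25, "offset": [-1, 1, -0.5], "delta_rot": [-0.3, 0, 0.3]}, {"grip": 25, "offset": [-1, 1, -0.5], "delta_rot": [-0.3, 0, 0.3]}, {"grip": 25, "offset": [-1, 1, -0.5], "delta_rot": [-0.3, 0, 0.3]}, {"grip": 25, "offset": [-1, 1, -0.5], "delta_rot": [-0.3, 0, 0.3]}]}}

```text
time: 9.1
tcp_pos: [0.4791, -0.1642, -0.0004]
orientation: [1.008, 1.324, -1.008]
ft_force: [-1.3, -0.5, 7.1]
opening: 0.0393
```

```bash
python3 - <<'E'
from ov import *
go([.479,-.1635,-.001],105.5)
go([.55,.02,.22],105.5)
c=r.calibration("wrist");np.save("w8.npy",c,allow_pickle=True);im=r.camera("wrist")[:,:,::-1].copy();cv2.imwrite("pics/w8.png",im)
E
```

```text
t 9.1 tcp [ 4.791e-01 -1.642e-01 -4.000e-04] phi -74.52 xdown [ 0.001 -0.001 -1.   ] F [-1.3 -0.5  7.1] open 0.0393 q [ 0.47  0.64 -0.29  2.06  0.37  0.49 -1.39]
 offset [ 0.6  0.1 -0.7]  rot [-0.  0. -0.] phi-> -74.5
t 9.1 tcp [ 4.791e-01 -1.642e-01 -4.000e-04] phi -74.52 xdown [ 0.001 -0.001 -1.   ] F [-1.3 -0.5  7.1] open 0.0393 q [ 0.47  0.64 -0.29  2.06  0.37  0.49 -1.39]
 offset [-220.4  117.6 -158.5]  rot [-0.  0. -0.] phi-> -74.5
```

{"name": "step_arm", "arguments": {"steps": [{"grip": 25, "offset": [-40, 0, 0], "delta_rot": [0, 0, 0]}, {"grip": 25, "offset": [-85, 0, 0], "delta_rot": [0, 0, 0]}, {"grip": 25, "offset": [-130, 0, 0], "delta_rot": [0, 0, 0]}, {"grip": 25, "offset": [-170, 20, -35], "delta_rot": [0, 0, 0]}, {"grip": 25, "offset": [-200, 40, -70], "delta_rot": [0, 0, 0]}, {"grip": 25, "offset": [-230, 60, -105], "delta_rot": [0, 0, 0]}, {"grip": 25, "offset": [-250, 81, -140], "delta_rot": [0, 0, 0]}, {"grip": 25, "offset": [-250, 102, -177], "delta_rot": [0, 0, 0]}]}}

```text
time: 9.95
tcp_pos: [0.5315, 0.0355, 0.2531]
orientation: [1.011, 1.319, -1.005]
ft_force: [0.5, 0.7, -2.4]
opening: 0.0395
```

{"name": "step_arm", "arguments": {"steps": [{"grip": 25, "offset": [0, 25, -43], "delta_rot": [0, 0, 0]}, {"grip": 25, "offset": [0, 60, -104], "delta_rot": [0, 0, 0]}, {"grip": 25, "offset": [0, 60, -104], "delta_rot": [0, 0, 0]}, {"grip": 25, "offset": [0, 60, -104], "delta_rot": [0, 0, 0]}, {"grip": 25, "offset": [0, 60, -104], "delta_rot": [0, 0, 0]}]}}

```text
time: 10.45
tcp_pos: [0.5611, 0.1517, 0.2527]
orientation: [1.009, 1.32, -1.005]
ft_force: [-0.2, -0.5, -2.4]
opening: 0.0395
```

```bash
python3 - <<'E'
from ov import *
go([.56,.15,.25],105.5)
c=r.calibration("wrist");np.save("w9.npy",c,allow_pickle=True);im=r.camera("wrist")[:,:,::-1].copy();cv2.imwrite("pics/w9.png",im)
uv=proj(c,[.672,.171,.088]);print(uv)
s=r.camera("side")[:,:,::-1];cs=r.calibration("side");sv=proj(cs,[.672,.171,.088]);print(sv);cv2.imwrite("pics/s9.png",s)
x0,y0=0,0
x,y=np.clip(int(uv[0])-75,0,490),np.clip(int(uv[1])-60,0,250);u,v=int(sv[0])-40,int(sv[1])-50
print(x,y,u,v)
a=cv2.resize(im[y:y+150,x:x+150],(600,600),interpolation=cv2.INTER_CUBIC)
b=cv2.resize(im,(200,125));d=cv2.resize(s[v:v+100,u:u+50],(200,400),interpolation=cv2.INTER_CUBIC)
cv2.imwrite("pics/d3.png",np.hstack([a,np.vstack([b,d,np.zeros((75,200,3),np.uint8)])]))
E
```

```text
t 10.45 tcp [0.5611 0.1517 0.2527] phi -74.5 xdown [ 0.005 -0.001 -1.   ] F [-0.2 -0.5 -2.4] open 0.0395 q [ 0.02  0.44 -0.5   1.57  0.23  1.19 -1.83]
 offset [ 2.7 -1.5  1.3]  rot [ 0.   0.2 -0.3] phi-> -74.5
[327.31130445  72.53522411]
[267.60895274 255.96157234]
252 12 227 205
```

View pics/d3.png

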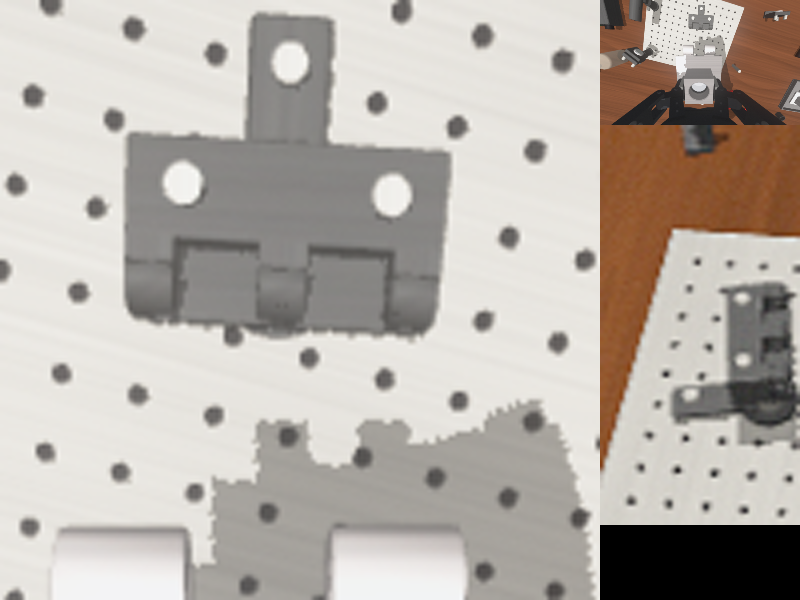

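The base is clear: gap rear-top corners at crop (174,239), (259,243), (309,246), (393,250). The held plate's knuckle fronts are at y≈528, centred at x≈120 and 398.

```bash
python3 - <<'E'
from ov import *
c=np.load("w9.npy",allow_pickle=True).item();f=lambda x,y:(252+x/4,12+y/4)
P=np.array([pl(c,*f(*q),.096) for q in((174,239),(259,243),(309,246),(393,250))])
Y=np.array([.027,.006,-.006,-.027]);A=np.c_[np.ones(4),Y];k=np.linalg.lstsq(A,P[:,:2],rcond=None)[0]
ang=np.degrees(np.arctan2(k[1,1],k[1,0]));n=np.linalg.norm(k[1]);yd=k[1]/n;xd=np.array([yd[1],-yd[0]])
bore=k[0]-.009*xd;print("base yaw",ang-90,"scale",n,"bore",bore.round(4),"resid mm",((A@k-P[:,:2])*1e3).round(2).tolist())
# block rear corners & outer check
for q in((128,133),(450,152)): w=pl(c,*f(*q),.096)[:2]-bore;print("rear corner in base",(w@xd).round(4),(w@yd).round(4))
# held plate
p=np.array([.5611,.1517,.2527]);yaw=15.5;x=np.array([np.cos(np.radians(yaw)),np.sin(np.radians(yaw)),0]);y=np.array([-x[1],x[0],0])
zb=p[2]+.0084
for s,cx in((1,(53,187)),(-1,(330,467))):
    e=p+x*.052+y*s*.0165;e[2]=zb
    print("pred ends",[proj(c,e+y*d+[0,0,0]).round(1).tolist() for d in(.008,-.008)],"pred front",proj(c,e+x*.008).round(1),"obs",f(cx[0],528),f(cx[1],528), "obs front in world @zb",pl(c,*f(sum(cx)/2,528),zb).round(4),"pred",(e+x*.008).round(4))
E
```

```text
base yaw 12.884632922057207 scale 0.9920856230775071 bore [0.6606 0.173 ] resid mm [[0.02, -0.0], [-0.03, -0.13], [0.0, 0.21], [0.01, -0.08]]
rear corner in base 0.0317 0.0383
rear corner in base 0.0312 -0.0386
pred ends [[267.4, 160.5], [299.8, 160.5]] pred front [283.1 144.1] obs (265.25, 144.0) (298.75, 144.0) obs front in world @zb [0.6144 0.1842 0.2611] pred [0.6145 0.1836 0.2611]
pred ends [[334.2, 160.5], [366.6, 160.5]] pred front [351.  144.1] obs (334.5, 144.0) (368.75, 144.0) obs front in world @zb [0.6235 0.1516 0.2611] pred [0.6233 0.1518 0.2611]
```

```bash
python3 - <<'E'
from ov import *
go([.6085,.161,.125],102.9)
E
```

```text
t 10.55 tcp [0.5614 0.15   0.2529] phi -74.67 xdown [ 0.006 -0.002 -1.   ] F [ 0.4 -0.2 -0.8] open 0.0396 q [ 0.02  0.44 -0.5   1.57  0.23  1.18 -1.83]
 offset [128.1  47.7   1.4]  rot [ 2.4  0.2 -0.3] phi-> -77.1
```

{"name": "step_arm", "arguments": {"steps": [{"grip": 25, "offset": [0, 24, 1], "delta_rot": [2.4, 0.2, -0.3]}, {"grip": 25, "offset": [0, 48, 1.5], "delta_rot": [2.4, 0.2, -0.3]}, {"grip": 25, "offset": [40, 48, 1.5], "delta_rot": [2.4, 0.2, -0.3]}, {"grip": 25, "offset": [80, 48, 1.5], "delta_rot": [2.4, 0.2, -0.3]}, {"grip": 25, "offset": [110, 48, 1.5], "delta_rot": [2.4, 0.2, -0.3]}, {"grip": 25, "offset": [128, 48, 1.5], "delta_rot": [2.4, 0.2, -0.3]}, {"grip": 25, "offset": [128, 48, 1.5], "delta_rot": [2.4, 0.2, -0.3]}, {"grip": 25, "offset": [128, 48, 1.5], "delta_rot": [2.4, 0.2, -0.3]}]}}

```text
time: 11.35
tcp_pos: [0.6092, 0.1598, 0.1257]
orientation: [1.042, 1.307, -1.043]
ft_force: [0.9, 0.0, -2.4]
opening: 0.039
```

```bash
python3 - <<'E'
from ov import *
go([.6085,.161,.125],102.9)
s=r.observe();p=s["tcp_pos"]
c=r.calibration("wrist");np.save("w10.npy",c,allow_pickle=True);im=r.camera("wrist")[:,:,::-1].copy();cv2.imwrite("pics/w10.png",im)
uv=proj(c,[.6606,.173,.096]);print(uv,p)
x,y=int(uv[0])-75,max(0,int(uv[1])-75);print(x,y)
a=cv2.resize(im[y:y+150,x:x+150],(600,600),interpolation=cv2.INTER_CUBIC)
cv2.imwrite("pics/d4.png",a)
E
```

```text
t 11.35 tcp [0.6092 0.1598 0.1257] phi -77.16 xdown [ 0. -0. -1.] F [ 0.9  0.  -2.4] open 0.039 q [-0.03  0.62 -0.44  1.61  0.31  0.97 -1.92]
 offset [ 0.7 -0.4 -1.3]  rot [-0.1  0.  -0. ] phi-> -77.1
[314.51379728 148.54692948] [0.60921554 0.15982444 0.12573327]
239 73
```

View pics/d4.png

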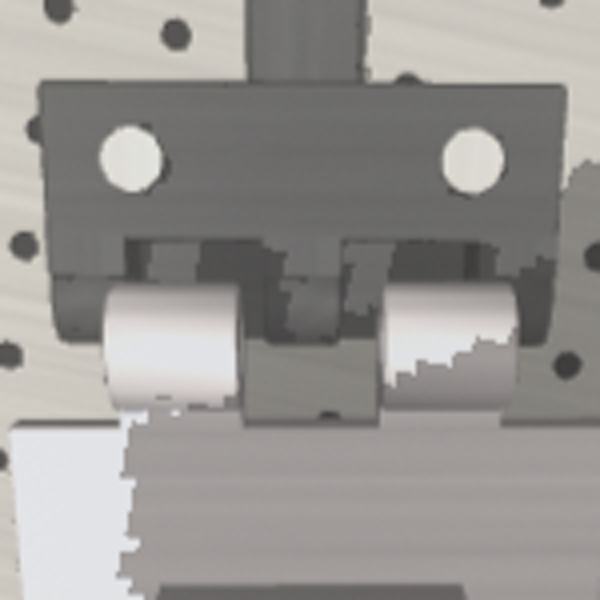

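```bash
python3 - <<'E'
from ov import *
c=np.load("w10.npy",allow_pickle=True).item();f=lambda x,y:(239+x/4,73+y/4)
p=np.array([.6092,.1598,.1257])
W=[pl(c,*f(*q),.096) for q in((125,240),(493,240))]
m=(W[0]+W[1])/2;d=W[0]-W[1];yd=d[:2]/np.linalg.norm(d[:2]);xd=np.array([yd[1],-yd[0]]);b=m[:2]-.009*xd
print("base bore",b.round(4),"yaw",np.degrees(np.arctan2(xd[1],xd[0])).round(2),"span",np.linalg.norm(d))
R2=[pl(c,*f(*q),.096)[:2]-b for q in((40,85),(567,88))];print("rear corners",[(float(w@xd).__round__(4),float(w@yd).__round__(4)) for w in R2])
zb=p[2]+.0084
F=[pl(c,*f(*q),zb) for q in((105,345),(240,345),(382,345),(517,345))]
g=np.mean(F,0)[:2];print("knuckle mid row y345 in base y",((g-b)@yd*1e3).round(2),"each",[round(float((q[:2]-b)@yd*1e3),1) for q in F])
fr=pl(c,*f(310,283),zb+.004)[:2];print("front silhouette x in base (mm)",((fr-b)@xd*1e3).round(2),"pred", (((p[:2]+.052*np.array([np.cos(np.radians(12.84)),np.sin(np.radians(12.84))]))-b)@np.c_[xd,yd]*1e3).round(2))
E
```

```text
base bore [0.6612 0.172 ] yaw 12.88 span 0.055879982113915205
rear corners [(0.0311, 0.0393), (0.0307, -0.0377)]
knuckle mid row y345 in base y -0.26 each [25.1, 8.5, -9.0, -25.6]
front silhouette x in base (mm) 7.25 pred [-1.42 -0.37]
```

Knuckles are within 0.4 mm of the gap centres, the yaw matches, and the bore is about 1.4 mm towards the robot side. Descending straight.

{"name": "step_arm", "arguments": {"steps": [{"grip": 25, "offset": [10, 0.3, 0], "delta_rot": [0, 0, 0]}, {"grip": 25, "offset": [20, 0.3, 0], "delta_rot": [0, 0, 0]}, {"grip": 25, "offset": [28, 0.3, 0], "delta_rot": [0, 0, 0]}, {"grip": 25, "offset": [35, 0.3, 0], "delta_rot": [0, 0, 0]}, {"grip": 25, "offset": [40, 0.3, 0], "delta_rot": [0, 0, 0]}, {"grip": 25, "offset": [43, 0.3, 0], "delta_rot": [0, 0, 0]}, {"grip": 25, "offset": [43, 0.3, 0], "delta_rot": [0, 0, 0]}]}}

```text
time: 12.1
tcp_pos: [0.6098, 0.1605, 0.083]
orientation: [1.043, 1.307, -1.042]
ft_force: [-0.2, 1.0, -2.0]
opening: 0.0391
```

```bash
python3 - <<'E'
from ov import *
b=np.array([.661,.1725]);y=np.radians(12.9);t=b-.052*np.array([np.cos(y),np.sin(y)])
go([*t,.0796],102.9)
E
```

```text
t 12.1 tcp [0.6098 0.1605 0.083 ] phi -77.14 xdown [ 0.001  0.    -1.   ] F [-0.2  1.  -2. ] open 0.0391 q [-0.04  0.67 -0.43  1.66  0.34  0.89 -1.95]
 offset [ 3.4  0.6 -0.3]  rot [-0.  -0.  -0.1] phi-> -77.1
```

{"name": "step_arm", "arguments": {"steps": [{"grip": 25, "offset": [2, 0, 0], "delta_rot": [0, 0, 0]}, {"grip": 25, "offset": [3, 0, 0], "delta_rot": [0, 0, 0]}, {"grip": 25, "offset": [3, 0, 0], "delta_rot": [0, 0, 0]}]}}

```text
time: 12.4
tcp_pos: [0.6098, 0.1604, 0.08]
orientation: [1.043, 1.306, -1.042]
ft_force: [0.4, -0.5, -1.9]
opening: 0.039
```

{"name": "step_arm", "arguments": {"steps": [{"grip": 25, "offset": [1, 0, 0], "delta_rot": [0, 0, 0]}, {"grip": 25, "offset": [1, 0, 0], "delta_rot": [0, 0, 0]}]}}

```text
time: 12.6
tcp_pos: [0.6098, 0.1605, 0.079]
orientation: [1.043, 1.306, -1.041]
ft_force: [-0.5, 0.3, -2.8]
opening: 0.0391
```

{"name": "step_arm", "arguments": {"steps": [{"grip": 25, "offset": [1, 0, 0], "delta_rot": [0, 0, 0]}, {"grip": 25, "offset": [1, 0, 0], "delta_rot": [0, 0, 0]}]}}

```text
time: 12.8
tcp_pos: [0.6099, 0.1604, 0.0786]
orientation: [1.043, 1.306, -1.041]
ft_force: [-2.2, 0.3, 2.1]
opening: 0.0393
```

The ledge is touched at TCP z≈0.0786, as predicted. Back up 1 mm, then feel for the rear wall.

{"name": "step_arm", "arguments": {"steps": [{"grip": 25, "offset": [-1, 0, 0], "delta_rot": [0, 0, 0]}, {"grip": 25, "offset": [-1, 0.5, 0], "delta_rot": [0, 0, 0]}, {"grip": 25, "offset": [-1, 0.5, 0], "delta_rot": [0, 0, 0]}]}}

```text
time: 13.1
tcp_pos: [0.6105, 0.1606, 0.0794]
orientation: [1.043, 1.306, -1.041]
ft_force: [-0.6, 0.5, -1.7]
opening: 0.0394
```

{"name": "step_arm", "arguments": {"steps": [{"grip": 25, "offset": [0, 0.7, 0], "delta_rot": [0, 0, 0]}, {"grip": 25, "offset": [0, 0.7, 0], "delta_rot": [0, 0, 0]}]}}

```text
time: 13.3
tcp_pos: [0.6108, 0.1606, 0.0792]
orientation: [1.043, 1.307, -1.042]
ft_force: [-1.6, -0.3, -1.8]
opening: 0.0393
```

{"name": "step_arm", "arguments": {"steps": [{"grip": 25, "offset": [0, 0.7, 0], "delta_rot": [0, 0, 0]}, {"grip": 25, "offset": [0, 0.7, 0], "delta_rot": [0, 0, 0]}]}}

```text
time: 13.5
tcp_pos: [0.6108, 0.1606, 0.0789]
orientation: [1.042, 1.307, -1.043]
ft_force: [-3.2, -0.9, -1.2]
opening: 0.0396
```

The wall is felt at x≈0.6108. Backing off 1 mm and raising 0.7 mm.

{"name": "step_arm", "arguments": {"steps": [{"grip": 25, "offset": [-0.7, -1.1, 0], "delta_rot": [0, 0, 0]}, {"grip": 25, "offset": [-0.7, -1.1, 0], "delta_rot": [0, 0, 0]}, {"grip": 25, "offset": [-0.7, -1.1, 0], "delta_rot": [0, 0, 0]}, {"grip": 25, "offset": [-0.7, -1.1, 0], "delta_rot": [0, 0, 0]}]}}

```text
time: 13.9
tcp_pos: [0.6101, 0.1604, 0.0797]
orientation: [1.042, 1.307, -1.043]
ft_force: [0.6, 0.6, -2.1]
opening: 0.0397
```

```bash
python3 - <<'E'
from ov import *
go([.6098,.1605,.0796],102.9)
p=r.observe()["tcp_pos"]
c=r.calibration("wrist");np.save("w11.npy",c,allow_pickle=True);im=r.camera("wrist")[:,:,::-1].copy();cv2.imwrite("pics/w11.png",im)
uv=proj(c,[.661,.1725,.096]);x,y=int(uv[0])-65,max(0,int(uv[1])-65);print(x,y)
a=cv2.resize(im[y:y+130,x:x+130],(520,520),interpolation=cv2.INTER_CUBIC)
t=r.camera("top")[:,:,::-1];b=cv2.resize(t[130:260,240:370+60],(280,192)); s=r.camera("side")[:,:,::-1];cv2.imwrite("pics/s11.png",s);d=cv2.resize(s[90:310,220:420],(280,308))
cv2.imwrite("pics/d5.png",np.hstack([a,np.vstack([b,d,np.zeros((20,280,3),np.uint8)])]))
c6=r.calibration("top")
E
```

```text
t 13.9 tcp [0.6101 0.1604 0.0797] phi -77.14 xdown [-0. -0. -1.] F [ 0.6  0.6 -2.1] open 0.0397 q [-0.04  0.67 -0.42  1.66  0.34  0.88 -1.95]
 offset [ 0.1 -0.2 -0.1]  rot [-0.  0.  0.] phi-> -77.1
251 97
```

View pics/d5.png

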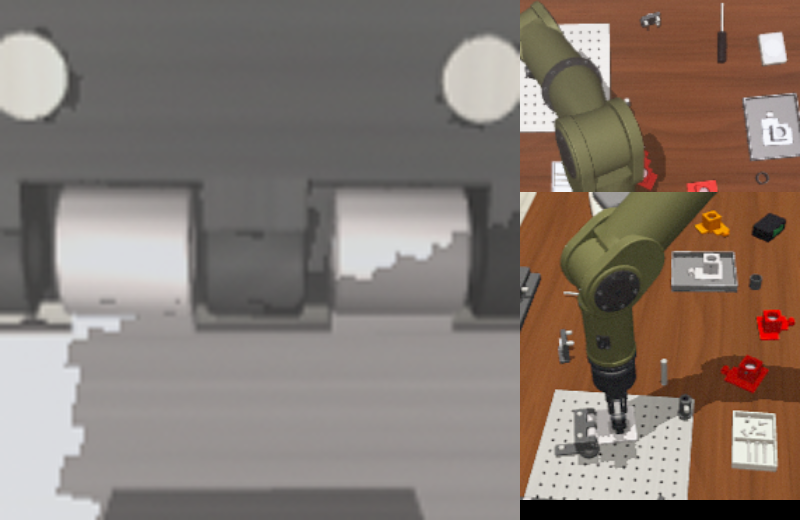

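```bash
python3 - <<'E'
from ov import *
c=r.calibration("side");w=pl(c,356,136.5,.048)[:2];t=np.array([.4763,-.4078]);a=np.radians(4)
d=w-t;print(w,"in tray",d@[np.cos(a),np.sin(a)],d@[-np.sin(a),np.cos(a)])
# tray from side view rim contour
s=r.observe();print(s["time"],s["tcp_pos"],s["ft_force"],s["opening"],np.abs(s["dq"]).max())
E
```

```text
[ 0.46354969 -0.41887103] in tray -0.013491524202867186 -0.010154648854564902
14.05 [0.60988111 0.16042159 0.07963603] [ 0.04835865  0.20319232 -2.5595008 ] 0.03917264892485377 0.0028675648198022465
```

```bash
python3 -c "
from station import r
print(r.job_done())"
```

```text
the job is handed in; nothing more can be done
None
```

The job is handed in: the broken plate is released in the reject tray and the arm is holding the sound plate in the base. It took about 14 s of the 54 s allowed; `job_done` reports no verdict.

- **Broken plate:** it lies flat in the tray. The side camera puts its cell about 13 mm and 10 mm off the tray centre in x and y, inside the 60 mm and 50 mm limits.
- **Sound plate:** its knuckles sit in both gaps and the plate is level. I felt the ledge and the rear wall, then backed off about 1 mm from each, so the pin holes should line up in x and z to well under 2 mm. The last picture shows it about 1 mm off centre along the hinge.
- **Forces:** at the end the wrist read only about the plate's weight (-2.6 N in z). The jaws stand at 39 mm on the 40 mm cell with a 60 N grip command. I left the grip at 60 N rather than risk shifting the plate.

**What disagreed:**
- **First grasp:** it closed above the broken plate's cell. The fingertips measured about 15 mm behind the TCP, not 25 mm ahead as the text says. I corrected the heights by about 40 mm and the second grasp held.
- **Tray drop:** the arm drifted about 10 mm while lowering into the tray. I don't know why, but the plate still landed well inside the limits.
- **Bystanders:** those visible in the last overview looked undisturbed. I only checked this by eye, and the solvent bottle was outside that view.

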